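# Get the numbering head out from behind the supplies

## Task

The steel numbering head stands at the back of the grey tray, hemmed in by the ink tin, the square bottle and the wire reel. First clear all three of these onto the black rubber mat, standing upright, without shifting the head; then put the head upright in the rimmed nest of the steel plate, lined up with the nest; and only then stand the tin, the bottle and the reel back in the tray, each just where it stood at the start. Leave the roll of tape, the wooden block and the wrench alone.

Things in the scene. Friction and masses are not known exactly. Their poses are not given: they have to be found in the camera images.
- tray: Grey sheet-metal tray fixed to the bench, 190 (x) by 260 (y) mm, walls 5 mm thick, rim 25 mm above the bench, inner floor 5 mm above the bench. Origin: centre of its underside, on the bench. The head stands at the back (+x half, y near 0) and the three supplies to its left, to its right and in front of it (-x), in any arrangement, with only about 5 to 15 mm between each and the head.
- mat: Black square rubber mat fixed to the bench, 200 by 200 mm, 4 mm thick: the side area. It may lie left or right of the tray (the plate is on the other side). Origin: centre of its underside; x and y along its edges.
- plate: Dark steel setting plate fixed to the bench, 116 (x) by 132 (y) by 12 mm, with a brighter raised rim 7 mm high and 8 mm wide round a shallow nest of 52 (x) by 68 (y) mm inside, in which the numbering head goes, its x along the plate's x (either way round). The nest is centred over the origin and its floor is 12 mm above the bench. Origin: centre of its underside, on the bench.
- head: Numbering head: a low plain steel block 36 (x) by 52 (y) by 44 mm high with five small number wheels showing on top (to 48 mm). 0.4 kg. Origin: centre of its underside.
- tin: Round bare-metal ink tin with a white paper label round its side and a dark disc on its lid, 54 mm in diameter at its lid (from 92 mm up) and at its foot, 52 mm between, 105 mm high, closed. About 0.4 kg. Origin: centre of its underside; z up along its axis.
- bottle: White plastic bottle with a square body 46 by 46 mm and 92 mm high, grey round screw cap 32 mm in diameter on a short neck, 116 mm high in all, closed. About 0.2 kg. Origin: centre of its underside; x and y square to its sides.
- reel: Reel of stitching wire standing on end: black flanges 54 mm in diameter (lower 12 mm thick, upper 20 mm thick, from 90 to 110 mm up), copper-wound core 46 mm in diameter between, 110 mm high. About 0.35 kg. Origin: centre of its underside; z up along its axis.
- tape: Bystander: cardboard-brown roll of tape lying flat on the bench on the robot's side of the tray, 84 mm in diameter, 25 mm high. Origin: centre of its underside.
- block: Bystander: small wooden spacing block, 35 (x) by 100 (y) by 22 mm, on the bench beyond the tray. Origin: centre of its underside.
- wrench: Bystander: steel wrench about 150 mm long lying on the bench beyond the tray, along its own x. Origin: about the middle of its underside.

How it is judged:
By the outcome, as a careful person would: the job done as asked, in the order asked, and still so for the second after the job is handed in, with the robot touching nothing.
It also fails if it takes over 136 s, if anything falls off the work surface, if the arm or the gripper's body presses on something with over 40 N, if the wrist force passes 120 N, or if a joint passes its speed limit or range.

## Robot

A 6-joint arm with a two-finger parallel gripper is mounted at the origin on the work surface. World frame = base frame: x ahead of the robot, y to its left, z up, the work surface at z = 0. Lengths are in m, angles in rad, forces in N, time in s.
With the tool pointing down it reaches from about 0.25 to 0.725 m from the base axis. Payload 4 kg.
Tool frame: the origin (TCP) lies midway between the tips of the shut fingers; the grasp point (between the pads) lies 19 mm behind it; z points along the fingers, y is the line along which they close (so a half turn about z gives the same grasp; the last joint's range is limited). The gripper opens to 85 mm and grips with 20 to 120 N. Pads are 22 mm wide; open, the fingers measure 114 mm over their backs; the gripper's body (76 mm by 85 mm) begins 54 mm behind the grasp point. The pads swing forward as they close: fully open they stand 13 mm farther back than shut.
Start: joints at [-1.273, 0.241, 0.005, 1.335, 0, 1.571], TCP at [0.147, -0.478, 0.194] pointing down, gripper open.
Joint ranges: [-2.72, 2.72], [-1.05, 1.87], [-1.09, 1.28], [-1.99, 2.15], [-1.42, 1.44], [-3.14, 3.14]. Speed limits (rad/s): [2.79, 2.79, 3.14, 3.14, 3.14, 3.14].

## Interface

Orientations are given as a unit quaternion [x, y, z, w].
In Python, from workcell import get_obs, camera, job_done, silhouettes gives the robot as it stands. The module is installed in compiled form; this text tells all that it offers.
- The arm moves only by the tool drive_tool, never from a script. Its argument "increments" is a list of rows, each a list of 3 entries, a list of its own where there are three numbers: the shift along the world's x, y, z in mm, then the turn, a rotation vector about the world's x, y, z in degrees, then the opening, from 0 (shut) to 1 (fully open). A call has 1 to 8 rows; each row shifts and turns the commanded pose from where the row before left it; what a row does not reach is not made up. A row lasts 1/12 s, in which the tool goes at most 41.7 mm and 7.16 degrees, less where a joint would pass 70% of its speed; a pose out of reach is approached as far as the arm can. A call is refused whole if a number of a shift passes 41.7 or a number of a turn 7.16, either way. A call with a gripper value outside its range is refused whole. The fingers move at their own pace and stop on an object; the grip force is fixed at half the most. Time passes only in rows, so rows that do not move let the fingers close. It gives the time, the measured TCP pose, the force, the opening and the grip force at its end, in the units of the state.
- get_obs(): the state, without advancing time (a new reading comes with each control period).
- camera(name): name is "scene" or "top"; returns a dict with "image" (384x512x3 uint8, red, green, blue), "K" (3x3 intrinsics, pixels), "view" (4x4, takes a point from world to camera coordinates). Camera axes: x right, y down, z forward; pixel columns grow to the right and rows downward; lengths in m; the calibration is good to about 2 mm. A picture is of the moment at which its call begins. There is no depth.
- job_done(): hands the job in; it is judged then, once.
Trained networks look in a picture, given as the dict that the camera call returned (one of the last four; its "shot" number tells which), for a name from the list of things; names that differ only in an ending like _2 or _b are one class to them, and where a whole thing is asked for, a point or a joint stands for the part that bears it (a point fixed in the world has none). Each returns a list of dicts, best first, with "conf" (0 to 1); they miss things now and then, are a little off and sometimes report something else, mostly with a low value. They report only what shows in the picture. A call takes as long as a camera call.
- silhouettes(query, picture): "region" (384x512 bool, what is visible of it) and "bbox" ([left, top, right, bottom] in pixels, round what is visible of it).
The state is a dict: "clock": time; "joint_pos": joint angles; "joint_vel": joint speeds; "tau": joint torques, N m; "eef_pos": TCP position; "tool_rot": TCP orientation; "ft_force": force on the tool from outside, world axes, zero at the start; "ft_torque": the same for the moment, N m; "grip_width": finger opening in m; "grasp_force": force on a finger pad.
Only numpy, scipy, OpenCV 4.12 (cv2) and the standard library are available. Lean on these libraries where they do the work, as an engineer would, in place of code of your own. Each camera call takes 0.05 s, during which the arm holds its last target. There are 200 camera calls.

## Working session

There is one attempt and no reset: what is moved stays moved. The work goes in short steps, Python scripts to look and compute and a tool call to move; the robot and the scene stay as the last step left them, time stands still between calls to the robot, and variables do not carry over. Pictures are saved under pics/ and viewed, at most 15 in all, crops included, and the job is handed in when it is done.

Besides the shell and the picture viewer there is one more tool, called after "Call:" as name([rows], argument=value, ...), one row to a line, values as JSON. drive_tool: Moves the arm, as the interface text tells. Its arguments: {"type":"object","properties":{"increments":{"type":"array"}},"required":["increments"]}

```bash
mkdir -p pics
cat > h.py <<'E'
import numpy as np, cv2
from workcell import get_obs, camera, job_done, silhouettes
def save(c,n,crop=None,s=1):
    im=c["image"][:,:,::-1]
    if crop: a,b,cc,d=crop; im=im[b:d,a:cc]
    cv2.imwrite("pics/"+n,cv2.resize(im,None,fx=s,fy=s,interpolation=cv2.INTER_CUBIC))
def p2w(c,u,v,z):
    K,V=c["K"],np.array(c["view"]); R,t=V[:3,:3],V[:3,3]
    d=R.T@np.linalg.solve(K,np.array([u,v,1.])); o=-R.T@t
    return o+d*(z-o[2])/d[2]
def w2p(c,P):
    V=np.array(c["view"]); q=c["K"]@(V[:3,:3]@np.array(P)+V[:3,3]); return q[:2]/q[2]
E
python3 - <<'E'
from h import *
o=get_obs(); print(o["clock"],o["eef_pos"],o["tool_rot"],o["grip_width"])
a=camera("top");b=camera("scene")
save(a,"top0.png",s=1.5);save(b,"sc0.png",s=1.5)
for c,n in((a,"top"),(b,"scene")):
    V=np.array(c["view"]);print(n,"cam at",(-V[:3,:3].T@V[:3,3]).round(3),c["K"][0,0])
    for q in "tray mat plate head tin bottle reel tape block wrench".split():
        r=silhouettes(q,c)
        print(n,q,[(round(x["conf"],2),[int(i) for i in x["bbox"]],int(x["region"].sum())) for x in r[:2]])
E
```

```text
0.0 [ 0.14650177 -0.47728584  0.19311849] [ 9.88932475e-01  1.48362445e-01 -1.65455529e-04 -1.05750577e-03] 0.08567008118238938
top cam at [0.38  0.006 0.941] 397.36871675964204
top tray [(0.75, [229, 280, 266, 314], 491), (0.69, [193, 105, 236, 131], 639)]
top mat [(0.85, [348, 207, 451, 304], 7442)]
top plate [(0.85, [74, 214, 142, 271], 2884)]
top head [(0.89, [256, 179, 282, 200], 370), (0.19, [194, 103, 235, 135], 665)]
top tin [(0.88, [253, 194, 281, 226], 685)]
top bottle [(0.8, [283, 176, 309, 206], 587)]
top reel [(0.61, [232, 165, 256, 200], 677)]
top tape [(0.75, [229, 278, 265, 316], 520)]
top block [(0.66, [193, 106, 234, 132], 629)]
top wrench [(0.6, [313, 107, 329, 161], 390)]
scene cam at [1.439 0.299 0.838] 416.8300044446531
scene tray [(0.56, [191, 160, 296, 231], 2395)]
scene mat [(0.81, [132, 133, 210, 177], 2211)]
scene plate [(0.62, [349, 185, 402, 225], 1348)]
scene head [(0.59, [228, 180, 249, 209], 406)]
scene tin [(0.72, [242, 157, 260, 195], 423), (0.52, [164, 211, 197, 242], 223)]
scene bottle [(0.57, [211, 158, 235, 202], 727)]
scene reel [(0.71, [252, 170, 270, 213], 715)]
scene tape [(0.55, [270, 141, 296, 165], 390), (0.36, [252, 253, 293, 269], 578)]
scene block [(0.96, [250, 250, 290, 270], 680)]
scene wrench [(0.62, [161, 210, 200, 248], 366)]
```

View pics/top0.png

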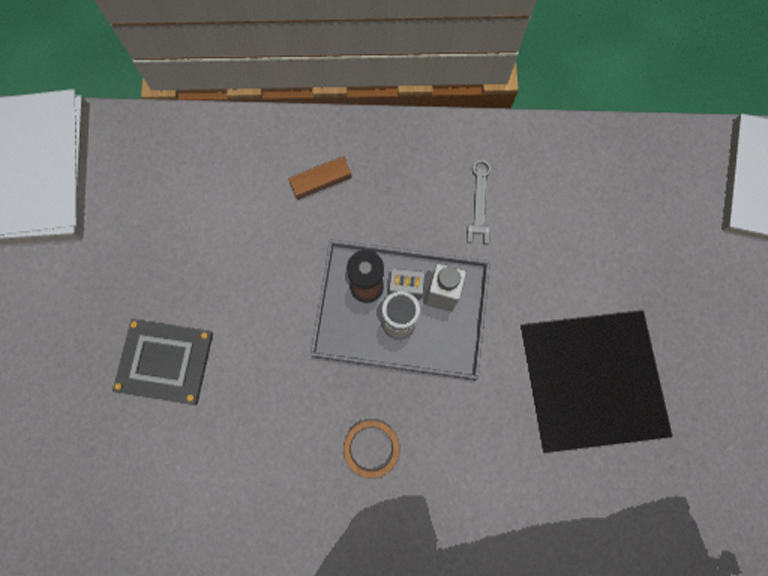

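View pics/sc0.png

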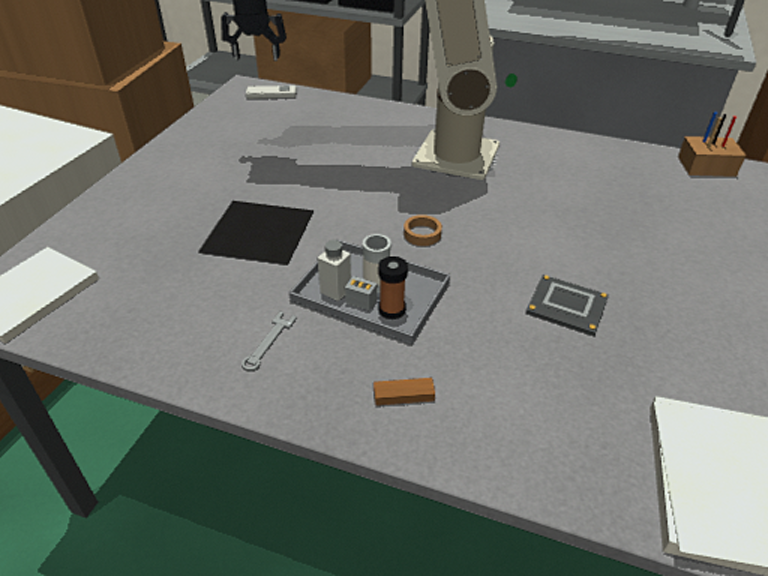

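The top view shows reel (366,268), head (407,282), bottle (447,283) and tin (401,312) in the tray. The mat is to the right (596,381) and the plate to the left (163,361).

Run:
```python
from h import *
a=camera("top");b=camera("scene")
save(a,"t1.png",(200,150,340,260),5.5);save(b,"s1.png",(185,150,305,235),6.5)
import pickle
for c in (a,b):
    c["sil"]={q:[(x["conf"],x["region"]) for x in silhouettes(q,c)[:2]] for q in "head tin bottle reel plate mat".split()}
pickle.dump((a,b),open("ab.pkl","wb"))
```

```text
(no output)
```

View pics/t1.png

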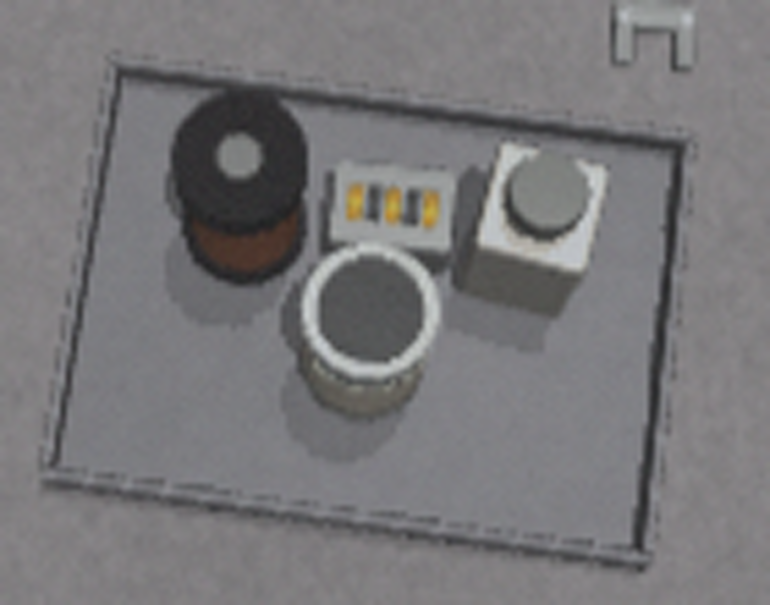

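View pics/s1.png

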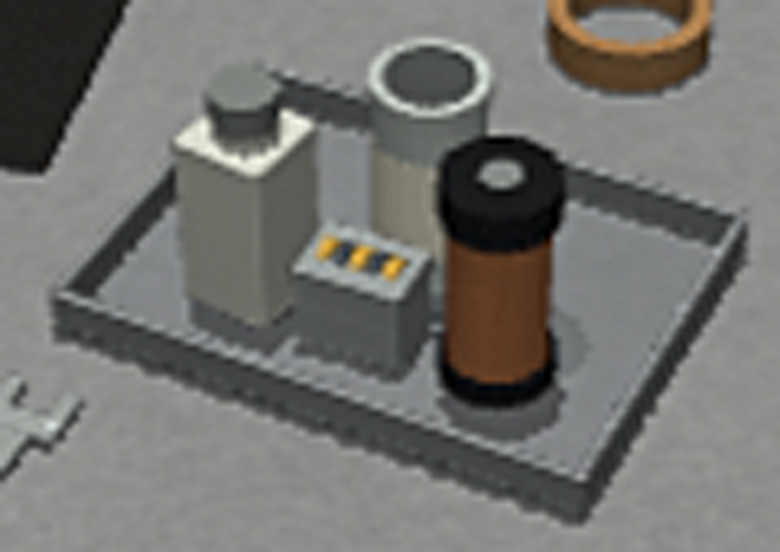

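```bash
cat > m.py <<'E'
from h import *
import pickle
a,b=pickle.load(open("ab.pkl","rb"))
T=lambda x,y,z:p2w(a,(x+.5)/5.5-.5+200,(y+.5)/5.5-.5+150,z)[:2]*1000
S=lambda x,y,z:p2w(b,(x+.5)/6.5-.5+185,(y+.5)/6.5-.5+150,z)[:2]*1000
def box(n,P,f,z,lx,ly):
    Q=np.array([f(*p,z) for p in P],np.float32); 
    print(n,"corners",Q.round(0).tolist()); r=cv2.minAreaRect(Q)
    print("  mean",Q.mean(0).round(1),"rect",np.round(r[1],1),round(r[2],1))
if __name__=="__main__":
    box("tray T",[(117,63),(690,137),(645,565),(42,482)],T,.025,0,0)
    box("tray S",[(52,295),(585,487),(745,222),(250,70)],S,.025,0,0)
    box("bottle T",[(506,143),(608,163),(585,270),(477,247)],T,.097,0,0)
    box("bottle S",[(172,143),(262,178),(318,125)],S,.097,0,0)
    print("cap T",T(546,190,.121),"S",S(241,84,.121))
    print("reel T",T(240,157,.115),"S",S(501,173,.115))
    print("tin T",T(371,312,.110),"S",S(431,79,.110))
    box("head T",[(337,162),(458,170),(447,254),(329,244)],T,.049,0,0)
    box("head S",[(340,222),(436,250),(403,300),(292,262)],S,.049,0,0)
    for n,z in (("plate",.012),("mat",.004)):
        for c in (a,b):
            R=c["sil"][n][0][1].astype(np.uint8); cs,_=cv2.findContours(R,0,1); k=max(cs,key=len)[:,0]
            W=np.array([p2w(c,*q,z)[:2]*1000 for q in k],np.float32); r=cv2.minAreaRect(W); print(n,np.round(r[0],1),np.round(r[1],1),round(r[2],2))
            print("   ",cv2.boxPoints(r).round(0).tolist())
    save(a,"pl.png",(65,200,150,280),7)
E
python3 m.py
```

```text
tray T corners [[684.0, 94.0], [658.0, -158.0], [472.0, -137.0], [499.0, 116.0]]
  mean [578.2 -21. ] rect [255.6 187.5] 83.9
tray S corners [[660.0, -161.0], [691.0, 97.0], [506.0, 115.0], [480.0, -142.0]]
  mean [584.3 -22.7] rect [259.5 185.6] 84.1
bottle T corners [[631.0, -71.0], [624.0, -112.0], [580.0, -103.0], [588.0, -60.0]]
  mean [605.9 -86.3] rect [43.6 46.1] 78.2
bottle S corners [[624.0, -114.0], [632.0, -69.0], [590.0, -60.0]]
  mean [615.4 -81. ] rect [30.8 63.9] 31.3
cap T [605.71722792 -84.3826961 ] S [603.29212364 -89.62137572]
reel T [617.19876937  35.09921831] S [614.41865493  32.19744087]
tin T [557.60396575 -17.84905181] S [558.57060485 -19.11348556]
head T corners [[635.0, -4.0], [633.0, -55.0], [596.0, -51.0], [599.0, -1.0]]
  mean [616.  -27.8] rect [51.7 36.9] 86.7
head S corners [[596.0, -48.0], [599.0, -2.0], [634.0, -4.0], [628.0, -58.0]]
  mean [614.3 -28.2] rect [54.5 35.5] 83.3
plate [486.7 348.6] [134.  116.4] 83.02
    [[421.0, 289.0], [536.0, 275.0], [553.0, 408.0], [437.0, 422.0]]
plate [492.6 347. ] [132.2 129.4] 83.38
    [[421.0, 289.0], [549.0, 274.0], [564.0, 405.0], [436.0, 420.0]]
mat [ 478.6 -325.8] [201.1 199.5] 8.75
    [[364.0, -242.0], [394.0, -440.0], [593.0, -409.0], [563.0, -212.0]]
mat [ 478.5 -329.3] [206.9 201.8] 8.69
    [[361.0, -245.0], [392.0, -445.0], [596.0, -413.0], [566.0, -214.0]]
```

View pics/pl.png

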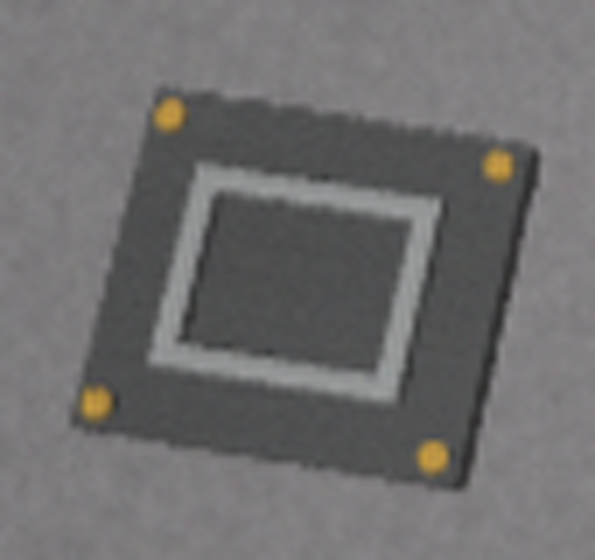

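The crop shows the plate nest rim sharply, with outer corners (198,163), (442,200), (398,403) and (148,362). Order will be bottle, then tin, then reel. First move: above the bottle at (606,-86.5), closing direction turned to −11°.

Call:
drive_tool([
  [[28.7,24.4,0],[0,0,3.9],0.85],
  [[28.7,24.4,0],[0,0,3.9],0.85],
  [[28.7,24.4,0],[0,0,3.9],0.85],
  [[28.7,24.4,0],[0,0,3.9],0.85],
  [[28.7,24.4,0],[0,0,3.9],0.85],
  [[28.7,24.4,0],[0,0,3.9],0.85],
  [[28.7,24.4,0],[0,0,3.9],0.85],
  [[28.7,24.4,0],[0,0,3.9],0.85],
])

```text
clock: 2.47
eef_pos: [0.3775, -0.2814, 0.1943]
tool_rot: [0.912, 0.41, 0.0, 0.0]
ft_force: [0.9, -1.0, -0.4]
grip_width: 0.0724
grasp_force: 0.0
```

Call:
drive_tool([
  [[28.7,24.4,0],[0,0,3.9],0.85],
  [[28.7,24.4,0],[0,0,3.9],0.85],
  [[28.7,24.4,0],[0,0,3.9],0.85],
  [[28.7,24.4,0],[0,0,3.9],0.85],
  [[28.7,24.4,0],[0,0,3.9],0.85],
  [[28.7,24.4,0],[0,0,3.9],0.85],
  [[28.7,24.4,0],[0,0,3.5],0.85],
  [[0,0,0],[0,0,0],0.85],
])

```text
clock: 3.13
eef_pos: [0.5816, -0.1071, 0.1927]
tool_rot: [0.79, 0.613, 0.001, -0.0]
ft_force: [-0.0, -0.2, -1.1]
grip_width: 0.0726
grasp_force: 0.0
```

```bash
cat >> h.py <<'E'
def st():
    o=get_obs(); q=np.array(o["tool_rot"]); from scipy.spatial.transform import Rotation as R
    y=R.from_quat(q).as_matrix(); print("t",round(o["clock"],2),"tcp",(np.array(o["eef_pos"])*1000).round(1),"psi",round(np.degrees(np.arctan2(y[1,1],y[0,1])),2),"zax",y[:,2].round(4),"w",round(o["grip_width"]*1000,1),"F",np.round(o["ft_force"],1),"j1,j6",np.degrees(o["joint_pos"]).round(0)[[0,5]])
E
python3 - <<'E'
from m import *
st()
P=lambda x,y:p2w(a,(x+.5)/7-.5+65,(y+.5)/7-.5+200,.019)[:2]*1000
Q=np.array([P(*p) for p in [(198,163),(442,200),(398,403),(148,362)]],np.float32);r=cv2.minAreaRect(Q)
print(Q.round(1).tolist(),Q.mean(0),r)
E
```

```text
t 3.13 tcp [ 581.6 -107.1  192.7] psi -14.36 zax [ 0.0018  0.0021 -1.    ] w 72.6 F [-0.  -0.2 -1.1] j1,j6 [-11.  94.]
[[524.9000244140625, 388.0], [514.9000244140625, 304.6000061035156], [447.29998779296875, 312.0], [458.1000061035156, 396.1000061035156]] [486.3269  350.17932] ((486.22113037109375, 349.97821044921875), (84.80155181884766, 68.01548767089844), 83.02082824707031)
```

Call:
drive_tool([
  [[12,10,0],[0,0,1.7],0.85],
  [[12.4,10.6,0],[0,0,1.7],0.85],
  [[0,0,-15],[0,0,0],0.85],
  [[0,0,-20],[0,0,0],0.85],
  [[0,0,0],[0,0,0],0.85],
  [[0,0,0],[0,0,0],0.85],
])

```text
clock: 3.63
eef_pos: [0.6002, -0.0914, 0.1578]
tool_rot: [0.774, 0.633, -0.001, -0.001]
ft_force: [0.7, 0.3, 0.9]
grip_width: 0.0725
grasp_force: 0.0
```

Run:
```python
from h import *
st()
a=camera("top"); b=camera("scene")
im=np.hstack([cv2.resize(a["image"][140:270,200:340],None,fx=2.8,fy=2.8),cv2.resize(b["image"][105:235,185:325],None,fx=2.8,fy=2.8)])
cv2.imwrite("pics/b1.png",im[:,:,::-1])
```

```text
t 3.63 tcp [600.2 -91.4 157.8] psi -11.46 zax [-3.6e-03  4.0e-04 -1.0e+00] w 72.5 F [0.7 0.3 0.9] j1,j6 [-9. 93.]
```

View pics/b1.png

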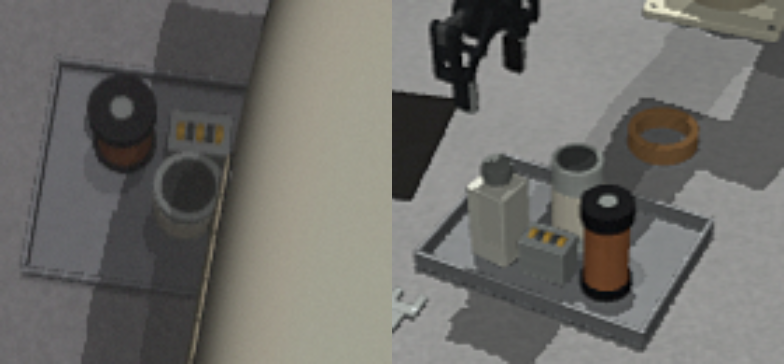

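Run:
```python
from h import *
b=camera("scene"); st()
print(w2p(b,[.6002,-.0914,.158]),w2p(b,[.606,-.0865,.121]),w2p(b,[.558,-.0185,.11]))
save(b,"b2.png",(100,0,400,240),2.5)
```

```text
t 3.78 tcp [602.2 -91.8 160.4] psi -11.47 zax [ 2.1e-03 -3.0e-04 -1.0e+00] w 72.6 F [1.4 0.5 0.5] j1,j6 [-9. 93.]
[220.90190552 151.0306529 ] [222.30753019 163.30108185] [251.15620081 161.66069744]
```

View pics/b2.png

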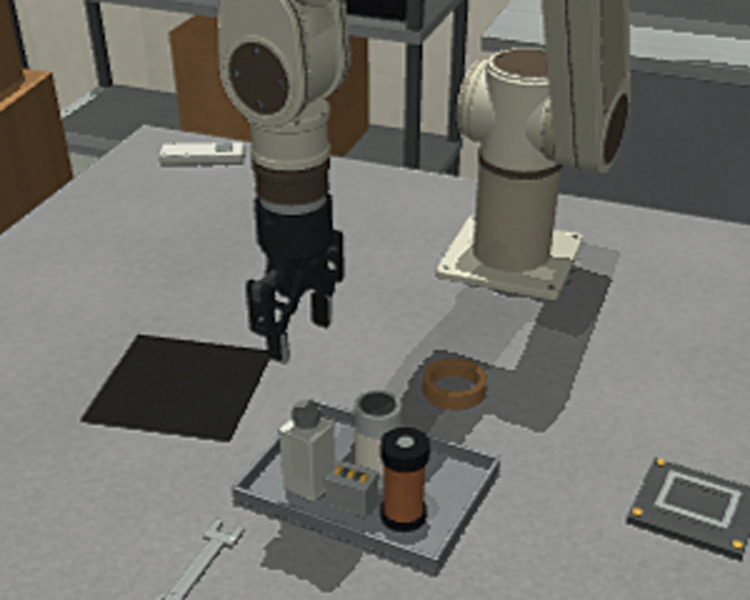

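Run:
```python
from h import *
b=camera("scene"); a=camera("top"); st()
c,s=np.cos(np.radians(-11.5)),np.sin(np.radians(-11.5))
for z in (.16,.172,.185,.2):
  print(z,[((w2p(b,[.602+k*c,-.0915+k*s,z])-[100,0])*2.5).round(0) for k in (.042,-.042)])
```

```text
t 3.88 tcp [602.3 -91.8 160.5] psi -11.46 zax [ 2.4e-03 -4.0e-04 -1.0e+00] w 72.8 F [-0.2  0.3  0.6] j1,j6 [-9. 93.]
0.16 [array([279., 397.]), array([323., 358.])]
0.172 [array([278., 388.]), array([322., 349.])]
0.185 [array([278., 378.]), array([322., 339.])]
0.2 [array([277., 366.]), array([322., 328.])]
```

Run:
```python
from m import *
c,s=np.cos(np.radians(-73)),np.sin(np.radians(-73))
for z in (.193,.206,.22,.24,.26):
  print(z,[((w2p(b,[.1465+k*c,-.477+k*s,z])-[130,0])*6).round(0) for k in (.045,-.045)])
save(b,"g0.png",(130,0,230,80),6)
```

```text
0.193 [array([181., 316.]), array([327., 320.])]
0.206 [array([178., 296.]), array([325., 300.])]
0.22 [array([175., 273.]), array([322., 277.])]
0.24 [array([170., 241.]), array([319., 245.])]
0.26 [array([166., 208.]), array([315., 212.])]
```

View pics/g0.png

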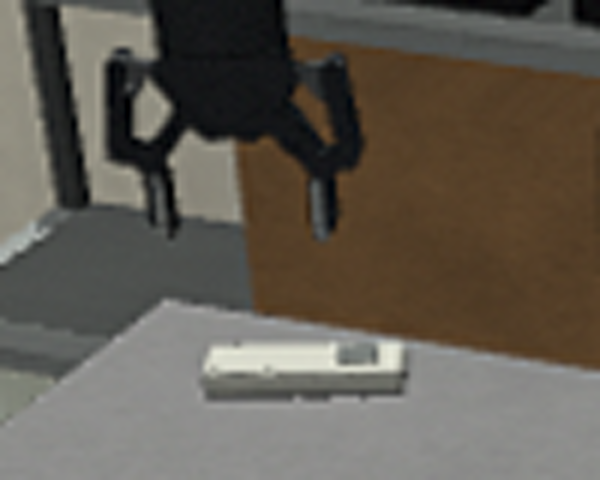

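The image puts the fingertips about 35 mm higher than the text's TCP frame would. I'll descend to a height that is safe either way and check.

Call:
drive_tool([
  [[2,2.7,-10],[0,0,0.4],0.85],
  [[1.7,2.6,-20],[0,0,0],0.85],
  [[0,0,-25],[0,0,0],0.85],
  [[0,0,-25],[0,0,0],0.85],
  [[0,0,-20],[0,0,0],0.85],
  [[0,0,0],[0,0,0],0.85],
  [[0,0,0],[0,0,0],0.85],
])

```text
clock: 4.47
eef_pos: [0.6041, -0.0858, 0.0577]
tool_rot: [0.772, 0.636, -0.001, -0.001]
ft_force: [-0.5, -0.2, 0.4]
grip_width: 0.0726
grasp_force: 0.0
```

Run:
```python
from h import *
st(); b=camera("scene"); st()
c,s=np.cos(np.radians(-11)),np.sin(np.radians(-11))
for z in (.06,.07,.09,.107,.12):
  print(z,[((w2p(b,[.606+k*c,-.0865+k*s,z])-[180,100])*5).round(0) for k in (.042,-.042)])
save(b,"b3.png",(180,100,300,220),5)
```

```text
t 4.47 tcp [604.1 -85.8  57.7] psi -11.02 zax [-3.2e-03  5.0e-04 -1.0e+00] w 72.6 F [-0.5 -0.2  0.4] j1,j6 [-8. 93.]
t 4.52 tcp [605.6 -86.1  59.4] psi -11.03 zax [ 3.e-04 -0.e+00 -1.e+00] w 72.5 F [0.6 0.5 0.3] j1,j6 [-8. 93.]
0.06 [array([174., 441.]), array([256., 361.])]
0.07 [array([173., 428.]), array([255., 347.])]
0.09 [array([171., 401.]), array([254., 320.])]
0.107 [array([170., 377.]), array([254., 297.])]
0.12 [array([168., 359.]), array([253., 279.])]
```

View pics/b3.png

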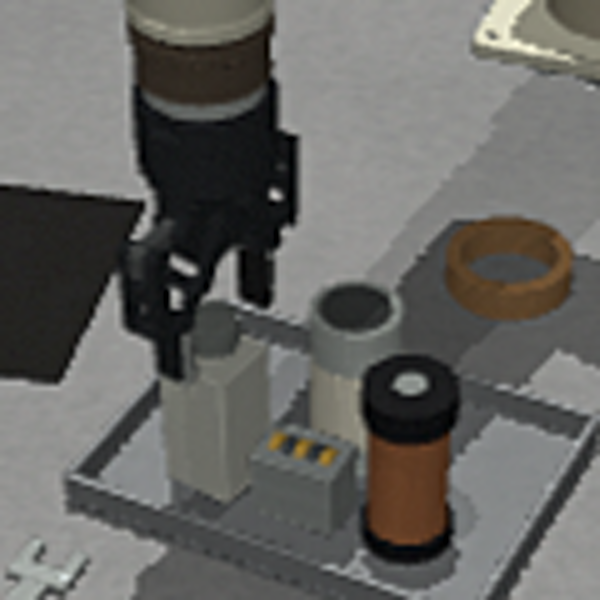

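Call:
drive_tool([
  [[0,0,-10],[0,0,0],0.85],
  [[0,0,-10],[0,0,0],0.85],
  [[0,0,-10],[0,0,0],0.85],
  [[0,0,-6],[0,0,0],0.85],
  [[0,0,0],[0,0,0],0.85],
  [[0,0,0],[0,0,0],0.85],
])

```text
clock: 5.02
eef_pos: [0.6047, -0.086, 0.0223]
tool_rot: [0.772, 0.636, -0.001, -0.001]
ft_force: [0.1, -0.7, -0.0]
grip_width: 0.0723
grasp_force: 0.0
```

Call:
drive_tool([
  [[0,0,0],[0,0,0],0.4],
  [[0,0,0],[0,0,0],0.4],
  [[0,0,0],[0,0,0],0.4],
  [[0,0,0],[0,0,0],0.4],
  [[0,0,0],[0,0,0],0.4],
  [[0,0,0],[0,0,0],0.4],
  [[0,0,0],[0,0,0],0.4],
])

```text
clock: 5.6
eef_pos: [0.6062, -0.0862, 0.0239]
tool_rot: [0.772, 0.636, 0.001, 0.001]
ft_force: [1.4, 0.4, 3.9]
grip_width: 0.0455
grasp_force: 61.3
```

Call:
drive_tool([
  [[0,0,8],[0,0,0],0.4],
  [[0,0,20],[0,0,0],0.4],
  [[0,0,30],[0,0,0],0.4],
  [[0,-10,20],[0,0,0],0.4],
  [[-10,-28,0],[0,0,0],0.4],
  [[-10,-30,0],[0,0,0],0.4],
  [[-10,-30,0],[0,0,0],0.4],
  [[-10,-30,0],[0,0,0],0.4],
])

```text
clock: 6.27
eef_pos: [0.5636, -0.2146, 0.1003]
tool_rot: [0.772, 0.636, -0.001, -0.001]
ft_force: [0.5, -0.6, -2.3]
grip_width: 0.0455
grasp_force: 61.3
```

Call:
drive_tool([
  [[-10,-30,0],[0,0,0],0.4],
  [[-11,-30,0],[0,0,0],0.4],
  [[-11,-28,0],[0,0,0],0.4],
  [[-11,-18,-20],[0,0,0],0.4],
  [[0,0,-25],[0,0,0],0.4],
  [[0,0,-17],[0,0,0],0.4],
  [[0,0,-8],[0,0,0],0.4],
  [[0,0,0],[0,0,0],0.4],
])

```text
clock: 6.93
eef_pos: [0.5195, -0.3185, 0.0277]
tool_rot: [0.772, 0.636, -0.001, -0.004]
ft_force: [0.3, -0.1, -3.2]
grip_width: 0.0458
grasp_force: 61.1
```

```bash
python3 -c "
from h import *
st()"
```

```text
t 6.93 tcp [ 519.5 -318.5   27.7] psi -11.05 zax [-0.0064  0.0039 -1.    ] w 45.8 F [ 0.3 -0.1 -3.2] j1,j6 [-32.  70.]
```

Call:
drive_tool([
  [[0,0,0],[0,0,0],0.4],
  [[0,0,0],[0,0,0],0.4],
  [[0,0,0],[0,0,0],0.4],
])

```text
clock: 7.18
eef_pos: [0.5236, -0.3204, 0.0326]
tool_rot: [0.772, 0.636, 0.0, 0.001]
ft_force: [0.5, -0.1, -3.4]
grip_width: 0.0461
grasp_force: 61.1
```

Call:
drive_tool([
  [[0,0,-4],[0,0,0],0.4],
  [[0,0,-3],[0,0,0],0.4],
  [[0,0,-2],[0,0,0],0.4],
  [[0,0,0],[0,0,0],0.4],
  [[0,0,0],[0,0,0],0.4],
])

```text
clock: 7.6
eef_pos: [0.5226, -0.3201, 0.0228]
tool_rot: [0.772, 0.636, 0.0, 0.0]
ft_force: [-0.0, 0.8, 3.6]
grip_width: 0.0459
grasp_force: 61.7
```

Call:
drive_tool([
  [[0,0,0],[0,0,0],0.85],
  [[0,0,0],[0,0,0],0.85],
  [[0,0,0],[0,0,0],0.85],
  [[0,0,15],[0,0,0],0.85],
  [[0,0,35],[0,0,0],0.85],
  [[0,0,35],[0,0,0],0.85],
  [[3,30,15],[0,0,-6],0.85],
  [[4,34,0],[0,0,-6.5],0.85],
])

```text
clock: 8.27
eef_pos: [0.5324, -0.2591, 0.1272]
tool_rot: [0.839, 0.544, 0.003, 0.005]
ft_force: [0.1, 0.6, -0.2]
grip_width: 0.0728
grasp_force: 0.0
```

Call:
drive_tool([
  [[4,34,0],[0,0,-6.5],0.85],
  [[4,34,0],[0,0,-6.5],0.85],
  [[4,34,0],[0,0,-6.5],0.85],
  [[4,34,0],[0,0,-6.5],0.85],
  [[4,34,0],[0,0,-6.5],0.85],
  [[4,34,0],[0,0,-6.5],0.85],
  [[4,34,0],[0,0,-6.5],0.85],
  [[0,0,0],[0,0,-6.5],0.85],
])

```text
clock: 8.93
eef_pos: [0.5579, -0.0122, 0.122]
tool_rot: [0.992, 0.127, 0.001, -0.001]
ft_force: [0.5, -1.4, -0.5]
grip_width: 0.0725
grasp_force: 0.0
```

Call:
drive_tool([
  [[0,0,0],[0,0,0],0.85],
  [[0,0,0],[0,0,0],0.85],
  [[0,0,0],[0,0,0],0.85],
])

```text
clock: 9.18
eef_pos: [0.5572, -0.0189, 0.1219]
tool_rot: [0.992, 0.127, -0.0, 0.0]
ft_force: [0.3, 0.1, -0.8]
grip_width: 0.0727
grasp_force: 0.0
```

Run:
```python
from h import *
st(); b=camera("scene"); st()
print([(round(x["conf"],2),x["bbox"]) for x in silhouettes("bottle",b)])
print("bottle cap expected",w2p(b,[.5225,-.320,.12]),w2p(b,[.5225,-.320,.004]))
```

```text
t 9.18 tcp [557.2 -18.9 121.9] psi -75.46 zax [-2.e-04 -3.e-04 -1.e+00] w 72.7 F [ 0.3  0.1 -0.8] j1,j6 [ -2. 164.]
t 9.23 tcp [557.2 -19.1 122. ] psi -75.52 zax [-0.e+00 -2.e-04 -1.e+00] w 72.5 F [-0.5  1.2  0.2] j1,j6 [ -2. 164.]
[(0.9, [156.5, 127.0, 175.3, 171.8])]
bottle cap expected [162.67525545 131.55116869] [167.5749608  161.49568704]
```

Call:
drive_tool([
  [[0.8,0.5,-20],[0,0,0],0.85],
  [[0,0,-30],[0,0,0],0.85],
  [[0,0,-25],[0,0,0],0.85],
  [[0,0,-18],[0,0,0],0.85],
  [[0,0,-10],[0,0,0],0.85],
  [[0,0,0],[0,0,0],0.85],
  [[0,0,0],[0,0,0],0.85],
  [[0,0,0],[0,0,0],0.85],
])

```text
clock: 9.95
eef_pos: [0.5594, -0.018, 0.0204]
tool_rot: [0.992, 0.126, 0.001, 0.0]
ft_force: [0.6, 0.5, 0.1]
grip_width: 0.0723
grasp_force: 0.0
```

Call:
drive_tool([
  [[0,0,0],[0,0,0],0.5],
  [[0,0,0],[0,0,0],0.5],
  [[0,0,0],[0,0,0],0.5],
  [[0,0,0],[0,0,0],0.5],
  [[0,0,0],[0,0,0],0.5],
  [[0,0,0],[0,0,0],0.5],
])

```text
clock: 10.45
eef_pos: [0.5598, -0.0183, 0.0208]
tool_rot: [0.992, 0.126, 0.002, 0.001]
ft_force: [0.6, -2.9, 5.7]
grip_width: 0.0518
grasp_force: 60.9
```

Call:
drive_tool([
  [[0,0,8],[0,0,0],0.5],
  [[0,0,20],[0,0,0],0.5],
  [[0,0,30],[0,0,0],0.5],
  [[0,0,20],[0,0,0],0.5],
  [[-25,-25,0],[0,0,0],0.5],
  [[-28,-25,0],[0,0,0],0.5],
  [[-28,-25,0],[0,0,0],0.5],
  [[-27,-25,0],[0,0,0],0.5],
])

```text
clock: 11.12
eef_pos: [0.4478, -0.1174, 0.0966]
tool_rot: [0.992, 0.127, -0.001, -0.001]
ft_force: [0.3, -0.5, -3.5]
grip_width: 0.0515
grasp_force: 62.8
```

Call:
drive_tool([
  [[-4,-33,0],[0,0,0],0.5],
  [[-3,-34,0],[0,0,0],0.5],
  [[-1,-34,0],[0,0,0],0.5],
  [[0,-34,0],[0,0,0],0.5],
  [[0,-34,0],[0,0,0],0.5],
  [[0,-34,0],[0,0,0],0.5],
  [[0,-34,-10],[0,0,0],0.5],
  [[0,-28,-20],[0,0,0],0.5],
])

```text
clock: 11.78
eef_pos: [0.4434, -0.3858, 0.069]
tool_rot: [0.992, 0.126, 0.002, 0.002]
ft_force: [1.0, -0.6, -3.6]
grip_width: 0.0517
grasp_force: 62.9
```

Call:
drive_tool([
  [[0,0,-20],[0,0,0],0.5],
  [[0,0,-12],[0,0,0],0.5],
  [[0,0,-8],[0,0,0],0.5],
  [[0,0,0],[0,0,0],0.5],
  [[0,0,0],[0,0,0],0.5],
  [[0,0,0],[0,0,0],0.5],
])

```text
clock: 12.28
eef_pos: [0.4429, -0.3825, 0.028]
tool_rot: [0.992, 0.126, 0.001, 0.0]
ft_force: [0.1, -0.8, -2.7]
grip_width: 0.0517
grasp_force: 63.2
```

Call:
drive_tool([
  [[0,0,-3],[0,0,0],0.5],
  [[0,0,-2.5],[0,0,0],0.5],
  [[0,0,-2],[0,0,0],0.5],
  [[0,0,-1],[0,0,0],0.5],
  [[0,0,0],[0,0,0],0.5],
  [[0,0,0],[0,0,0],0.5],
])

```text
clock: 12.78
eef_pos: [0.4426, -0.3827, 0.0198]
tool_rot: [0.992, 0.126, 0.001, 0.0]
ft_force: [-1.2, 1.4, 5.7]
grip_width: 0.0514
grasp_force: 63.3
```

Call:
drive_tool([
  [[0,0,0],[0,0,0],0.85],
  [[0,0,0],[0,0,0],0.85],
  [[0,0,0],[0,0,0],0.85],
  [[0,0,15],[0,0,0],0.85],
  [[0,0,35],[0,0,0],0.85],
  [[0,0,35],[0,0,0],0.85],
  [[7,34,15],[0,0,5],0.85],
  [[14,35,0],[0,0,5],0.85],
])

```text
clock: 13.45
eef_pos: [0.4651, -0.3167, 0.1234]
tool_rot: [0.977, 0.211, 0.003, 0.004]
ft_force: [2.0, 0.4, 0.5]
grip_width: 0.0726
grasp_force: 0.0
```

Call:
drive_tool([
  [[14,35,0],[0,0,5],0.85],
  [[15,35,0],[0,0,5],0.85],
  [[15,35,0],[0,0,5],0.85],
  [[15,35,0],[0,0,5],0.85],
  [[15,35,0],[0,0,5],0.85],
  [[15,35,0],[0,0,5],0.85],
  [[15,35,0],[0,0,0],0.85],
  [[15,35,0],[0,0,0],0.85],
])

```text
clock: 14.12
eef_pos: [0.5827, -0.0318, 0.1184]
tool_rot: [0.889, 0.458, 0.0, 0.0]
ft_force: [0.1, -0.6, -0.7]
grip_width: 0.0724
grasp_force: 0.0
```

Call:
drive_tool([
  [[17,34,0],[0,0,0],0.85],
  [[16,33,0],[0,0,0],0.85],
  [[0,0,0],[0,0,0],0.85],
  [[0,0,0],[0,0,0],0.85],
  [[0,0,0],[0,0,0],0.85],
  [[0,0,0],[0,0,0],0.85],
])

```text
clock: 14.62
eef_pos: [0.6145, 0.0322, 0.1183]
tool_rot: [0.889, 0.457, -0.0, -0.0]
ft_force: [-0.6, 0.3, 0.1]
grip_width: 0.0726
grasp_force: 0.0
```

Run:
```python
from h import *
b=camera("scene"); st()
for q in ("tin","bottle","reel","head"): print(q,[(round(x["conf"],2),x["bbox"]) for x in silhouettes(q,b)][:2])
print("tin expected",w2p(b,[.442,-.383,.109]),w2p(b,[.442,-.383,.004]))
```

```text
t 14.67 tcp [614.6  31.9 118.5] psi -35.65 zax [-5.e-04 -3.e-04 -1.e+00] w 72.8 F [-0.4  0.1  0.3] j1,j6 [  3. 129.]
tin [(0.59, [148.7, 115.6, 164.8, 139.9])]
bottle [(0.59, [154.0, 126.9, 179.1, 169.1])]
reel [(0.77, [252.9, 171.0, 270.7, 213.6])]
head [(0.79, [230.6, 184.5, 250.8, 206.9])]
tin expected [158.13914194 117.64680114] [162.56783225 144.04277392]
```

Call:
drive_tool([
  [[1.4,1.8,-20],[0,0,0],0.85],
  [[0,0,-25],[0,0,0],0.85],
  [[0,0,-18],[0,0,0],0.85],
  [[0,0,-10],[0,0,0],0.85],
  [[0,0,0],[0,0,0],0.85],
  [[0,0,0],[0,0,0],0.85],
  [[0,0,0],[0,0,0],0.85],
])

```text
clock: 15.45
eef_pos: [0.6176, 0.0351, 0.0469]
tool_rot: [0.889, 0.457, 0.001, 0.0]
ft_force: [1.3, 1.0, 0.2]
grip_width: 0.0727
grasp_force: 0.0
```

Call:
drive_tool([
  [[0,0,0],[0,0,0],0.5],
  [[0,0,0],[0,0,0],0.5],
  [[0,0,0],[0,0,0],0.5],
  [[0,0,0],[0,0,0],0.5],
  [[0,0,0],[0,0,0],0.5],
  [[0,0,0],[0,0,0],0.5],
])

```text
clock: 15.95
eef_pos: [0.6182, 0.0352, 0.0476]
tool_rot: [0.889, 0.458, 0.002, 0.001]
ft_force: [0.4, -0.7, 5.4]
grip_width: 0.0522
grasp_force: 62.9
```

Call:
drive_tool([
  [[0,0,5],[0,0,0],0.5],
  [[0,0,10],[0,0,0],0.5],
  [[0,0,20],[0,0,0],0.5],
  [[0,0,20],[0,0,0],0.5],
  [[0,0,20],[0,0,0],0.5],
  [[0,0,0],[0,0,0],0.5],
  [[0,0,0],[0,0,0],0.5],
])

```text
clock: 16.53
eef_pos: [0.6173, 0.0353, 0.1215]
tool_rot: [0.889, 0.458, 0.001, 0.0]
ft_force: [0.2, 0.3, -4.0]
grip_width: 0.0522
grasp_force: 63.6
```

Run:
```python
from h import *
b=camera("scene"); st()
save(b,"r1.png",(130,80,300,220),4.2)
```

```text
t 16.58 tcp [616.   35.3 119.9] psi -35.53 zax [-9.e-04 -0.e+00 -1.e+00] w 52.0 F [-0.6  0.2 -3.7] j1,j6 [  3. 129.]
```

View pics/r1.png

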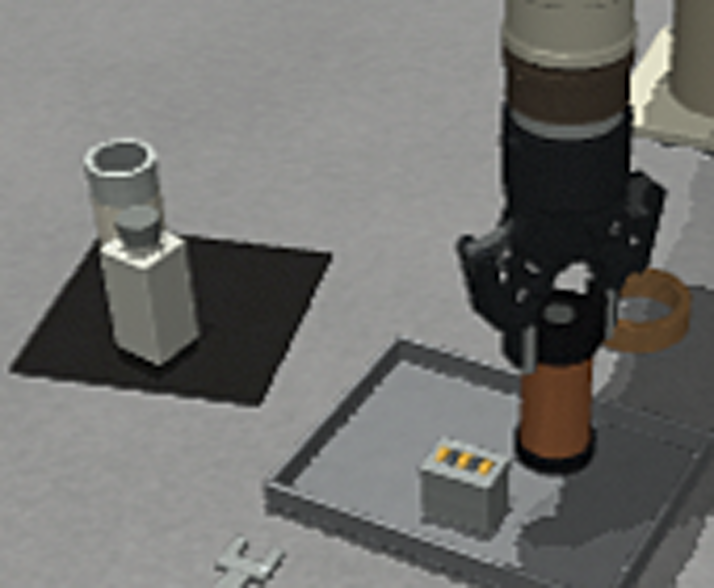

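The reel hangs upright in the grip, the head stands where it was, and the tin and bottle stand upright on the mat.

Call:
drive_tool([
  [[-10,-16,0],[0,0,0],0.5],
  [[-19,-32,0],[0,0,0],0.5],
  [[-19,-32,0],[0,0,0],0.5],
  [[-19,-32,0],[0,0,0],0.5],
  [[-19,-32,0],[0,0,0],0.5],
  [[-19,-32,0],[0,0,0],0.5],
  [[-19,-32,0],[0,0,0],0.5],
  [[-19,-32,0],[0,0,0],0.5],
])

```text
clock: 17.25
eef_pos: [0.4708, -0.2053, 0.1184]
tool_rot: [0.889, 0.458, -0.001, -0.002]
ft_force: [1.2, -0.1, -3.4]
grip_width: 0.0528
grasp_force: 63.7
```

Call:
drive_tool([
  [[-19,-32,0],[0,0,0],0.5],
  [[-19,-32,-10],[0,0,0],0.5],
  [[-9,-16,-20],[0,0,0],0.5],
  [[0,0,-20],[0,0,0],0.5],
  [[0,0,-12],[0,0,0],0.5],
  [[0,0,-5],[0,0,0],0.5],
  [[0,0,0],[0,0,0],0.5],
  [[0,0,0],[0,0,0],0.5],
])

```text
clock: 17.92
eef_pos: [0.4261, -0.2842, 0.0528]
tool_rot: [0.889, 0.458, -0.0, -0.001]
ft_force: [-0.2, 0.7, -3.0]
grip_width: 0.0526
grasp_force: 63.7
```

Call:
drive_tool([
  [[0,0,0],[0,0,0],0.5],
  [[0,0,0],[0,0,0],0.5],
])

```text
clock: 18.08
eef_pos: [0.4275, -0.2849, 0.0544]
tool_rot: [0.889, 0.458, 0.0, 0.001]
ft_force: [0.1, -0.1, -2.9]
grip_width: 0.0525
grasp_force: 63.7
```

Call:
drive_tool([
  [[0,0,-3],[0,0,0],0.5],
  [[0,0,-3],[0,0,0],0.5],
  [[0,0,-2],[0,0,0],0.5],
  [[0,0,-1],[0,0,0],0.5],
  [[0,0,0],[0,0,0],0.5],
  [[0,0,0],[0,0,0],0.5],
])

```text
clock: 18.58
eef_pos: [0.427, -0.2851, 0.0464]
tool_rot: [0.889, 0.458, 0.001, 0.001]
ft_force: [-2.6, 1.0, 9.0]
grip_width: 0.0525
grasp_force: 64.8
```

Call:
drive_tool([
  [[0,0,0],[0,0,0],0.85],
  [[0,0,0],[0,0,0],0.85],
  [[0,0,0],[0,0,0],0.85],
  [[0,0,15],[0,0,0],0.85],
  [[0,0,35],[0,0,0],0.85],
  [[0,0,30],[0,0,3],0.85],
  [[0,0,0],[0,0,3],0.85],
])

```text
clock: 19.17
eef_pos: [0.4302, -0.2873, 0.1306]
tool_rot: [0.863, 0.505, 0.002, 0.005]
ft_force: [0.5, -0.3, 1.1]
grip_width: 0.0724
grasp_force: 0.0
```

Run:
```python
from h import *
from scipy.optimize import minimize
a=camera("top");b=camera("scene"); st()
for q in ("tin","bottle","reel"): print(q,[(round(x["conf"],2),x["bbox"]) for x in silhouettes(q,b)][:1])
S=8
def mask(c,p,lo):
    x,y,t=p; R=np.array([[np.cos(t),-np.sin(t)],[np.sin(t),np.cos(t)]])
    P=[w2p(c,[*(np.array([x,y])/1000+R@[sx*.018,sy*.026]),z]) for sx in(-1,1) for sy in(-1,1) for z in (lo,.049)]
    h=cv2.convexHull(np.float32(P)); m=np.zeros((80*S,90*S),np.uint8); o=OFF[id(c)]
    cv2.fillConvexPoly(m,np.round((h+.5-o)*S*16-8).astype(np.int32),255,shift=4); return cv2.resize(m,(90,80),interpolation=cv2.INTER_AREA)/255.
OFF={id(a):np.array([225,150]),id(b):np.array([195,155])}
G={}
for c in (a,b):
    s=silhouettes("head",c)[0]; print(s["conf"],s["bbox"]); o=OFF[id(c)]; G[id(c)]=s["region"][o[1]:o[1]+80,o[0]:o[0]+90].astype(float)
for cs in ((a,),(b,),(a,b)):
    f=lambda p:sum(np.abs(mask(c,[p[0],p[1],p[2]/57.3],.005)-G[id(c)]).sum() for c in cs)
    r=min((minimize(f,[615,-28,y],method="Nelder-Mead",options=dict(initial_simplex=[[615,-28,y],[619,-28,y],[615,-24,y],[615,-28,y+4]])) for y in(-8,-4,0)),key=lambda r:r.fun)
    print(r.x.round(1),r.fun)
save(a,"hd.png",(225,150,315,230),7)
```

```text
t 19.27 tcp [ 427.7 -285.6  126.1] psi -29.55 zax [ 0.0033 -0.0022 -1.    ] w 72.3 F [-1.   0.8 -0.7] j1,j6 [-34.  86.]
tin [(0.63, [151.9, 115.2, 167.7, 139.6])]
bottle [(0.59, [155.6, 127.6, 179.1, 169.5])]
reel [(0.85, [180.5, 115.6, 197.9, 151.9])]
0.87 [257.7, 180.0, 280.6, 198.9]
0.69 [228.9, 183.6, 249.3, 207.6]
[617.3 -27.1  -5.3] 27.152941176470584
[617.1 -31.2   2. ] 46.054901960784306
[617.3 -27.5  -5.5] 92.48627450980392
```

View pics/hd.png

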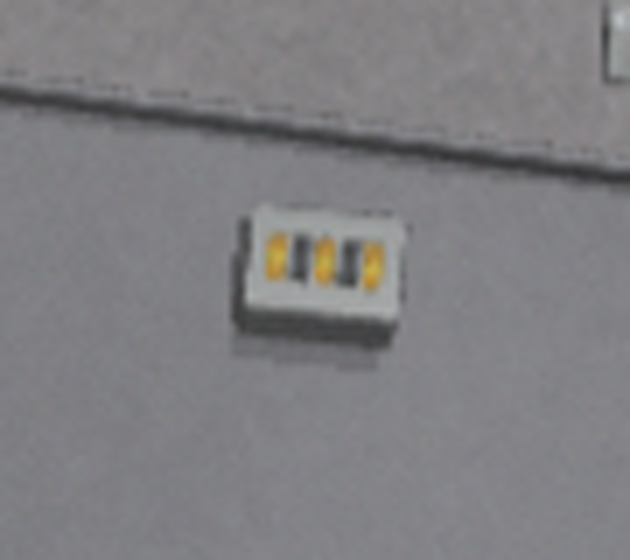

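Call:
drive_tool([
  [[21,28.6,0],[0,0,2.8],0.75],
  [[21,28.6,0],[0,0,2.8],0.75],
  [[21,28.6,0],[0,0,2.8],0.75],
  [[21,28.6,0],[0,0,2.8],0.75],
  [[21,28.6,0],[0,0,2.8],0.75],
  [[21,28.6,0],[0,0,2.8],0.75],
  [[21,28.6,0],[0,0,2.8],0.75],
  [[21,28.6,0],[0,0,2.8],0.75],
])

```text
clock: 20.18
eef_pos: [0.5946, -0.0544, 0.1233]
tool_rot: [0.749, 0.662, -0.001, -0.001]
ft_force: [1.5, 0.4, -0.5]
grip_width: 0.0639
grasp_force: 0.0
```

Call:
drive_tool([
  [[20.5,28.8,0],[0,0,2.6],0.75],
  [[0,0,-20],[0,0,0],0.75],
  [[0,0,-30],[0,0,0],0.75],
  [[0,0,-30],[0,0,0],0.75],
  [[0,0,-20],[0,0,0],0.75],
  [[0,0,0],[0,0,0],0.75],
  [[0,0,0],[0,0,0],0.75],
  [[0,0,0],[0,0,0],0.75],
])

```text
clock: 20.85
eef_pos: [0.6157, -0.0273, 0.0253]
tool_rot: [0.735, 0.678, 0.0, 0.0]
ft_force: [-0.1, 0.3, 0.7]
grip_width: 0.0639
grasp_force: 0.0
```

Run:
```python
from m import *
st()
P=lambda x,y:p2w(a,(x+.5)/7-.5+225,(y+.5)/7-.5+150,.049)[:2]*1000
Q=np.array([P(*p) for p in [(252,207),(405,220),(395,320),(245,306)]],np.float32)
print(Q.mean(0),cv2.minAreaRect(Q))
```

```text
t 20.85 tcp [615.7 -27.3  25.3] psi -4.55 zax [ 1.e-03 -1.e-04 -1.e+00] w 63.9 F [-0.1  0.3  0.7] j1,j6 [-3. 92.]
[616.35596  -27.518816] ((616.257080078125, -27.590293884277344), (51.066444396972656, 34.43219757080078), 86.66839599609375)
```

Call:
drive_tool([
  [[0,0,-12],[0,0,0.5],0.75],
  [[0,0,-12],[0,0,0],0.75],
  [[0,0,-10],[0,0,0],0.75],
  [[0,0,-7],[0,0,0],0.75],
  [[0,0,-4],[0,0,0],0.75],
  [[0,0,0],[0,0,0],0.75],
  [[0,0,0],[0,0,0],0.75],
])

```text
clock: 21.43
eef_pos: [0.6153, -0.0273, -0.0201]
tool_rot: [0.732, 0.682, 0.0, 0.0]
ft_force: [0.5, 0.5, 0.5]
grip_width: 0.0643
grasp_force: 0.0
```

Call:
drive_tool([
  [[0,0,0],[0,0,0],0.3],
  [[0,0,0],[0,0,0],0.3],
  [[0,0,0],[0,0,0],0.3],
  [[0,0,0],[0,0,0],0.3],
  [[0,0,0],[0,0,0],0.3],
  [[0,0,0],[0,0,0],0.3],
  [[0,0,0],[0,0,0],0.3],
])

```text
clock: 22.02
eef_pos: [0.6161, -0.0272, -0.0195]
tool_rot: [0.732, 0.682, 0.001, 0.001]
ft_force: [0.4, -0.1, 5.6]
grip_width: 0.0352
grasp_force: 61.1
```

Call:
drive_tool([
  [[0,0,8],[0,0,0],0.3],
  [[0,0,20],[0,0,0],0.3],
  [[0,0,30],[0,0,0],0.3],
  [[-6,17,0],[0,0,-1],0.3],
  [[-12,34,0],[0,0,-1],0.3],
  [[-12,34,0],[0,0,-1],0.3],
  [[-12,34,0],[0,0,0],0.3],
  [[-12,34,0],[0,0,0],0.3],
])

```text
clock: 22.68
eef_pos: [0.5585, 0.1265, 0.0364]
tool_rot: [0.75, 0.662, -0.002, -0.001]
ft_force: [-0.2, 0.2, -3.7]
grip_width: 0.0346
grasp_force: 60.7
```

Call:
drive_tool([
  [[-12,34,0],[0,0,0],0.3],
  [[-12,34,0],[0,0,0],0.3],
  [[-12,34,0],[0,0,0],0.3],
  [[-12,34,0],[0,0,0],0.3],
  [[-12,34,0],[0,0,0],0.3],
  [[-12,34,0],[0,0,0],0.3],
  [[-3.5,20,0],[0,0,0],0.3],
  [[0,0,0],[0,0,0],0.3],
])

```text
clock: 23.35
eef_pos: [0.4828, 0.3539, 0.0365]
tool_rot: [0.747, 0.665, -0.001, -0.001]
ft_force: [0.6, 0.7, -2.6]
grip_width: 0.0351
grasp_force: 60.6
```

Call:
drive_tool([
  [[0,0,0],[0,0,0],0.3],
  [[0,0,0],[0,0,0],0.3],
  [[0,0,0],[0,0,0],0.3],
])

```text
clock: 23.6
eef_pos: [0.4851, 0.3482, 0.0368]
tool_rot: [0.75, 0.662, -0.001, 0.0]
ft_force: [-0.6, 0.2, -3.5]
grip_width: 0.0351
grasp_force: 60.6
```

Run:
```python
from h import *
b=camera("scene");a=camera("top"); st()
im=np.hstack([cv2.resize(a["image"][200:290,65:165],None,fx=3.9,fy=3.9),cv2.resize(b["image"][150:240,340:440],None,fx=3.9,fy=3.9)])
cv2.imwrite("pics/n1.png",im[:,:,::-1])
```

```text
t 23.7 tcp [485.7 348.3  37.2] psi -7.15 zax [-9.e-04 -8.e-04 -1.e+00] w 35.4 F [ 0.1 -0.3 -2.9] j1,j6 [ 36. 133.]
```

View pics/n1.png

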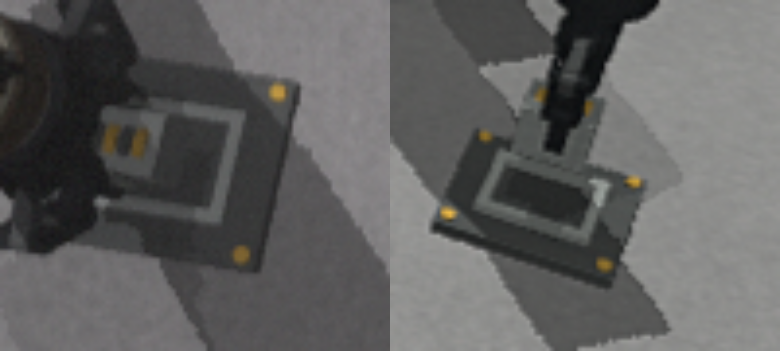

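Call:
drive_tool([
  [[0.6,1.7,-12],[0,0,0],0.3],
  [[0,0,-14],[0,0,0],0.3],
  [[0,0,-8],[0,0,0],0.3],
  [[0,0,-3],[0,0,0],0.3],
  [[0,0,0],[0,0,0],0.3],
  [[0,0,0],[0,0,0],0.3],
  [[0,0,0],[0,0,0],0.3],
])

```text
clock: 24.28
eef_pos: [0.4866, 0.3518, 0.0011]
tool_rot: [0.749, 0.662, 0.001, 0.0]
ft_force: [-0.2, -0.3, -2.9]
grip_width: 0.0353
grasp_force: 60.6
```

Run:
```python
from h import *
b=camera("scene");a=camera("top"); st()
im=np.hstack([cv2.resize(a["image"][210:280,70:150],None,fx=4.9,fy=4.9,interpolation=2),cv2.resize(b["image"][165:235,340:420],None,fx=4.9,fy=4.9,interpolation=2)])
# expected outline of head top in both, at nest centre, TCP z over seat
o=get_obs(); dz=o["eef_pos"][2]+.020+.005
t=np.radians(-7);R=np.array([[np.cos(t),-np.sin(t)],[np.sin(t),np.cos(t)]])
for c,ou,ov,sh in ((a,70,210,0),(b,340,165,392)):
  for z,col in ((dz+.044,(255,0,0)),):
    P=np.array([w2p(c,[*(np.array([.4863,.350])+R@[sx*.018,sy*.026]),z]) for sx,sy in((-1,-1),(1,-1),(1,1),(-1,1))])
    p=((P+.5-[ou,ov])*4.9+[sh,0]).round().astype(np.int32); cv2.polylines(im,[p],True,col,1)
cv2.imwrite("pics/n2.png",im[:,:,::-1])
```

```text
t 24.38 tcp [486.7 351.9   1.3] psi -7.04 zax [ 1.2e-03  9.0e-04 -1.0e+00] w 35.3 F [ 1.3  0.4 -2.6] j1,j6 [ 36. 133.]
```

View pics/n2.png

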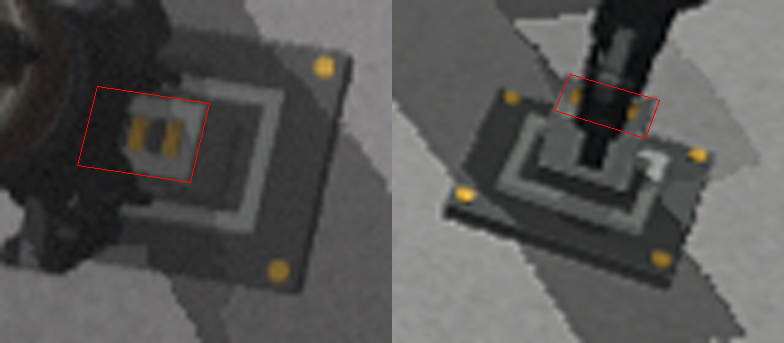

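The overlay matches the head within about a pixel over the nest in both views; lowering it.

Call:
drive_tool([
  [[0,-1.5,-5],[0,0,0],0.3],
  [[0,0,-4],[0,0,0],0.3],
  [[0,0,-2],[0,0,0],0.3],
  [[0,0,-1.5],[0,0,0],0.3],
  [[0,0,-1],[0,0,0],0.3],
  [[0,0,0],[0,0,0],0.3],
  [[0,0,0],[0,0,0],0.3],
])

```text
clock: 24.97
eef_pos: [0.4858, 0.3497, -0.0125]
tool_rot: [0.749, 0.662, -0.0, 0.0]
ft_force: [-3.4, -1.8, 3.2]
grip_width: 0.0351
grasp_force: 61.2
```

Call:
drive_tool([
  [[0,0,0],[0,0,0],0.65],
  [[0,0,0],[0,0,0],0.65],
  [[0,0,0],[0,0,0],0.65],
  [[0,0,15],[0,0,0],0.65],
  [[0,0,30],[0,0,0],0.65],
  [[0,0,35],[0,0,0],0.85],
  [[0,0,35],[0,0,0],0.85],
  [[0,-15,22],[0,0,0],0.85],
])

```text
clock: 25.63
eef_pos: [0.488, 0.3382, 0.128]
tool_rot: [0.748, 0.663, 0.004, -0.0]
ft_force: [1.1, 0.4, 0.4]
grip_width: 0.0725
grasp_force: 0.0
```

Call:
drive_tool([
  [[-3,-39,0],[0,0,-2],0.85],
  [[-3,-39,0],[0,0,-2],0.85],
  [[-3,-39,0],[0,0,-2],0.85],
  [[-3,-39,0],[0,0,-2],0.85],
  [[-4,-39,0],[0,0,-2],0.85],
  [[-4,-39,0],[0,0,-2],0.85],
  [[-4,-39,0],[0,0,-2],0.85],
  [[-4,-39,0],[0,0,-2],0.85],
])

```text
clock: 26.3
eef_pos: [0.4582, 0.0214, 0.1244]
tool_rot: [0.834, 0.551, 0.001, 0.0]
ft_force: [0.3, -0.4, -0.1]
grip_width: 0.0727
grasp_force: 0.0
```

Call:
drive_tool([
  [[-4,-39,0],[0,0,-2],0.85],
  [[-4,-39,0],[0,0,-2],0.85],
  [[-4,-39,0],[0,0,-2],0.85],
  [[-4,-39,0],[0,0,-2],0.85],
  [[-4,-39,0],[0,0,-2],0.85],
  [[-4,-39,0],[0,0,-2],0.85],
  [[-4,-39,0],[0,0,-0.5],0.85],
  [[-3,-35,0],[0,0,0],0.85],
])

```text
clock: 26.97
eef_pos: [0.4269, -0.2877, 0.1244]
tool_rot: [0.889, 0.457, 0.0, 0.001]
ft_force: [0.3, -0.3, 0.4]
grip_width: 0.0722
grasp_force: 0.0
```

Call:
drive_tool([
  [[0,0,0],[0,0,0],0.85],
  [[0,0,0],[0,0,0],0.85],
  [[0,0,0],[0,0,0],0.85],
])

```text
clock: 27.22
eef_pos: [0.427, -0.2848, 0.1239]
tool_rot: [0.889, 0.457, 0.0, -0.0]
ft_force: [-0.1, -0.1, -0.7]
grip_width: 0.0728
grasp_force: 0.0
```

Run:
```python
from h import *
b=camera("scene");a=camera("top"); st()
im=np.hstack([cv2.resize(a["image"][210:280,70:150],None,fx=4.9,fy=4.9,interpolation=2),cv2.resize(b["image"][165:235,340:420],None,fx=4.9,fy=4.9,interpolation=2)])
cv2.imwrite("pics/n3.png",im[:,:,::-1])
for q in ("tin","bottle","reel"): print(q,[(round(x["conf"],2),x["bbox"]) for x in silhouettes(q,b)][:1])
```

```text
t 27.32 tcp [ 427.2 -283.8  124. ] psi -35.45 zax [-2.e-04  4.e-04 -1.e+00] w 72.8 F [-0.3 -0.8 -0.2] j1,j6 [-34.  92.]
tin [(0.55, [149.9, 114.3, 168.0, 138.8])]
bottle [(0.71, [154.1, 128.9, 178.2, 168.9])]
reel [(0.25, [153.6, 128.9, 176.5, 170.3])]
```

View pics/n3.png

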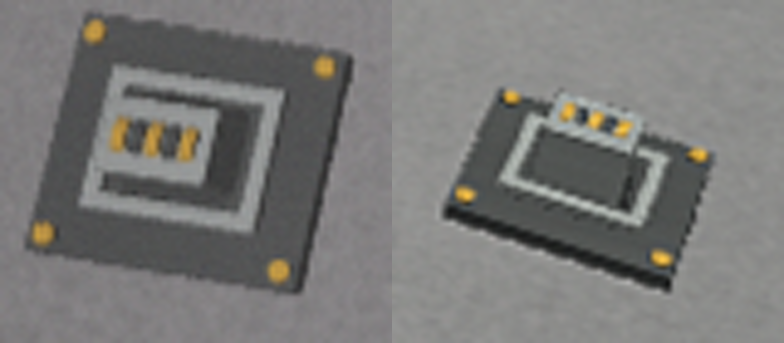

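The head sits upright in the nest, square with the rim, and the leftward offset in the top view is the parallax of its top. Now the reel goes back.

Call:
drive_tool([
  [[0,-1,-20],[0,0,0],0.85],
  [[0,0,-30],[0,0,0],0.85],
  [[0,0,-18],[0,0,0],0.85],
  [[0,0,-10],[0,0,0],0.85],
  [[0,0,0],[0,0,0],0.85],
  [[0,0,0],[0,0,0],0.85],
  [[0,0,0],[0,0,0],0.85],
])

```text
clock: 28.05
eef_pos: [0.4282, -0.2864, 0.0473]
tool_rot: [0.889, 0.458, 0.001, 0.001]
ft_force: [0.1, -0.5, 0.3]
grip_width: 0.0723
grasp_force: 0.0
```

Call:
drive_tool([
  [[0,0,0],[0,0,0],0.5],
  [[0,0,0],[0,0,0],0.5],
  [[0,0,0],[0,0,0],0.5],
  [[0,0,0],[0,0,0],0.5],
  [[0,0,0],[0,0,0],0.5],
  [[0,0,0],[0,0,0],0.5],
])

```text
clock: 28.55
eef_pos: [0.4281, -0.2866, 0.0478]
tool_rot: [0.889, 0.458, 0.001, 0.001]
ft_force: [-0.4, 1.0, 6.1]
grip_width: 0.0523
grasp_force: 62.1
```

Call:
drive_tool([
  [[0,0,8],[0,0,0],0.5],
  [[0,0,20],[0,0,0],0.5],
  [[0,0,30],[0,0,0],0.5],
  [[9,16,17],[0,0,0],0.5],
  [[19,32,0],[0,0,0],0.5],
  [[19,32,0],[0,0,0],0.5],
  [[19,32,0],[0,0,0],0.5],
  [[19,32,0],[0,0,0],0.5],
])

```text
clock: 29.22
eef_pos: [0.5123, -0.1407, 0.1215]
tool_rot: [0.889, 0.457, -0.0, -0.0]
ft_force: [1.0, -1.8, -3.3]
grip_width: 0.0523
grasp_force: 63.9
```

Call:
drive_tool([
  [[19,32,0],[0,0,0],0.5],
  [[19,32,0],[0,0,0],0.5],
  [[19,32,0],[0,0,0],0.5],
  [[19,32,0],[0,0,0],0.5],
  [[19,32,0],[0,0,0],0.5],
  [[9,16,0],[0,0,0],0.5],
  [[0,0,0],[0,0,0],0.5],
  [[0,0,0],[0,0,0],0.5],
])

```text
clock: 29.88
eef_pos: [0.6158, 0.0352, 0.1203]
tool_rot: [0.889, 0.459, -0.001, -0.0]
ft_force: [0.3, -0.4, -4.0]
grip_width: 0.0523
grasp_force: 63.8
```

Call:
drive_tool([
  [[0,0,0],[0,0,0],0.5],
  [[0,0,0],[0,0,0],0.5],
])

```text
clock: 30.05
eef_pos: [0.6153, 0.0329, 0.1209]
tool_rot: [0.889, 0.457, -0.001, -0.0]
ft_force: [0.4, -0.1, -3.0]
grip_width: 0.0523
grasp_force: 63.8
```

Call:
drive_tool([
  [[1,1.5,-15],[0,0,0],0.5],
  [[0,0,-25],[0,0,0],0.5],
  [[0,0,-17],[0,0,0],0.5],
  [[0,0,-8],[0,0,0],0.5],
  [[0,0,0],[0,0,0],0.5],
  [[0,0,0],[0,0,0],0.5],
  [[0,0,0],[0,0,0],0.5],
  [[0,0,0],[0,0,0],0.5],
])

```text
clock: 30.72
eef_pos: [0.6185, 0.0353, 0.0578]
tool_rot: [0.889, 0.457, 0.002, 0.001]
ft_force: [1.1, 0.7, -3.6]
grip_width: 0.0523
grasp_force: 63.8
```

```bash
python3 -c "
from h import *
st()"
```

```text
t 30.72 tcp [618.5  35.3  57.8] psi -35.56 zax [ 3.3e-03  2.0e-04 -1.0e+00] w 52.3 F [ 1.1  0.7 -3.6] j1,j6 [  3. 129.]
```

Call:
drive_tool([
  [[0,0,-4],[0,0,0],0.5],
  [[0,0,-3],[0,0,0],0.5],
  [[0,0,-2],[0,0,0],0.5],
  [[0,0,-1],[0,0,0],0.5],
  [[0,0,0],[0,0,0],0.5],
  [[0,0,0],[0,0,0],0.5],
])

```text
clock: 31.22
eef_pos: [0.618, 0.036, 0.0489]
tool_rot: [0.889, 0.458, 0.002, 0.0]
ft_force: [-4.2, 0.8, 8.8]
grip_width: 0.0522
grasp_force: 65.0
```

Call:
drive_tool([
  [[0,0,0],[0,0,0],0.85],
  [[0,0,0],[0,0,0],0.85],
  [[0,0,0],[0,0,0],0.85],
  [[0,0,15],[0,0,0],0.85],
  [[0,0,35],[0,0,0],0.85],
  [[0,0,27],[0,0,0],0.85],
  [[-14,-35,0],[0,0,-5],0.85],
  [[-14,-35,0],[0,0,-5],0.85],
])

```text
clock: 31.88
eef_pos: [0.5916, -0.0337, 0.1254]
tool_rot: [0.926, 0.378, 0.003, 0.001]
ft_force: [-0.0, -1.1, 0.0]
grip_width: 0.0727
grasp_force: 0.0
```

Call:
drive_tool([
  [[-15,-35,0],[0,0,-5],0.85],
  [[-15,-35,0],[0,0,-5],0.85],
  [[-15,-35,0],[0,0,-5],0.85],
  [[-15,-35,0],[0,0,-5],0.85],
  [[-15,-35,0],[0,0,-5],0.85],
  [[-15,-35,0],[0,0,-5],0.85],
  [[-15,-35,0],[0,0,0],0.85],
  [[-15,-35,0],[0,0,0],0.85],
])

```text
clock: 32.55
eef_pos: [0.4682, -0.3161, 0.123]
tool_rot: [0.992, 0.126, 0.0, 0.0]
ft_force: [0.7, 0.1, -0.5]
grip_width: 0.0726
grasp_force: 0.0
```

Call:
drive_tool([
  [[-15,-35,0],[0,0,0],0.85],
  [[-12,-33,0],[0,0,0],0.85],
  [[0,0,0],[0,0,0],0.85],
  [[0,0,0],[0,0,0],0.85],
  [[0,0,0],[0,0,0],0.85],
  [[0,0,0],[0,0,0],0.85],
])

```text
clock: 33.05
eef_pos: [0.4425, -0.3814, 0.1228]
tool_rot: [0.992, 0.127, -0.0, -0.0]
ft_force: [0.6, 0.2, 1.0]
grip_width: 0.0725
grasp_force: 0.0
```

Run:
```python
from h import *
b=camera("scene"); st()
for q in ("tin","bottle","reel","head"): print(q,[(round(x["conf"],2),x["bbox"]) for x in silhouettes(q,b)][:1])
```

```text
t 33.1 tcp [ 442.7 -381.2  122.9] psi -75.43 zax [-2.e-04  5.e-04 -1.e+00] w 72.7 F [ 0.3  0.4 -0.1] j1,j6 [-41. 125.]
tin [(0.68, [149.8, 115.6, 165.0, 138.8])]
bottle [(0.74, [154.4, 127.1, 176.9, 168.4])]
reel [(0.84, [254.3, 171.8, 270.3, 214.3])]
head [(0.61, [368.6, 184.8, 387.3, 206.5])]
```

Call:
drive_tool([
  [[0,-1.5,-20],[0,0,0],0.85],
  [[0,0,-30],[0,0,0],0.85],
  [[0,0,-25],[0,0,0],0.85],
  [[0,0,-18],[0,0,0],0.85],
  [[0,0,-10],[0,0,0],0.85],
  [[0,0,0],[0,0,0],0.85],
  [[0,0,0],[0,0,0],0.85],
  [[0,0,0],[0,0,0],0.85],
])

```text
clock: 33.97
eef_pos: [0.4432, -0.3847, 0.0215]
tool_rot: [0.992, 0.126, 0.001, 0.001]
ft_force: [0.8, -0.0, 0.2]
grip_width: 0.0725
grasp_force: 0.0
```

Call:
drive_tool([
  [[0,0,0],[0,0,0],0.5],
  [[0,0,0],[0,0,0],0.5],
  [[0,0,0],[0,0,0],0.5],
  [[0,0,0],[0,0,0],0.5],
  [[0,0,0],[0,0,0],0.5],
  [[0,0,0],[0,0,0],0.5],
])

```text
clock: 34.47
eef_pos: [0.4431, -0.3845, 0.0219]
tool_rot: [0.992, 0.126, 0.001, 0.001]
ft_force: [-1.2, 1.4, 6.8]
grip_width: 0.0517
grasp_force: 61.9
```

Call:
drive_tool([
  [[0,0,8],[0,0,0],0.5],
  [[0,0,20],[0,0,0],0.5],
  [[0,0,30],[0,0,0],0.5],
  [[0,17,20],[0,0,0],0.5],
  [[0,34,0],[0,0,0],0.5],
  [[0,34,0],[0,0,0],0.5],
  [[0,34,0],[0,0,0],0.5],
  [[2,34,0],[0,0,0],0.5],
])

```text
clock: 35.13
eef_pos: [0.443, -0.2296, 0.098]
tool_rot: [0.992, 0.125, -0.0, -0.0]
ft_force: [0.7, 0.5, -3.0]
grip_width: 0.0521
grasp_force: 63.8
```

Call:
drive_tool([
  [[3,34,0],[0,0,0],0.5],
  [[4,34,0],[0,0,0],0.5],
  [[20,30,0],[0,0,0],0.5],
  [[24,28,0],[0,0,0],0.5],
  [[24,28,0],[0,0,0],0.5],
  [[24,28,0],[0,0,0],0.5],
  [[15,29,0],[0,0,0],0.5],
  [[0,0,0],[0,0,0],0.5],
])

```text
clock: 35.8
eef_pos: [0.5611, -0.0145, 0.0979]
tool_rot: [0.992, 0.129, 0.001, -0.001]
ft_force: [0.6, -0.7, -3.8]
grip_width: 0.0511
grasp_force: 63.8
```

Call:
drive_tool([
  [[0,0,0],[0,0,0],0.5],
  [[0,0,0],[0,0,0],0.5],
  [[0,0,0],[0,0,0],0.5],
])

```text
clock: 36.05
eef_pos: [0.5571, -0.0209, 0.0977]
tool_rot: [0.992, 0.125, -0.001, 0.0]
ft_force: [-0.0, 0.3, -2.6]
grip_width: 0.0522
grasp_force: 63.9
```

Call:
drive_tool([
  [[0.5,1,-15],[0,0,0],0.5],
  [[0,0,-25],[0,0,0],0.5],
  [[0,0,-16],[0,0,0],0.5],
  [[0,0,-9],[0,0,0],0.5],
  [[0,0,0],[0,0,0],0.5],
  [[0,0,0],[0,0,0],0.5],
  [[0,0,0],[0,0,0],0.5],
  [[0,0,0],[0,0,0],0.5],
])

```text
clock: 36.72
eef_pos: [0.5599, -0.0193, 0.0345]
tool_rot: [0.992, 0.126, 0.001, 0.0]
ft_force: [0.4, -0.6, -3.4]
grip_width: 0.0516
grasp_force: 64.1
```

```bash
python3 -c "
from h import *
st()"
```

```text
t 36.72 tcp [559.9 -19.3  34.5] psi -75.57 zax [ 2.9e-03 -1.0e-04 -1.0e+00] w 51.6 F [ 0.4 -0.6 -3.4] j1,j6 [ -2. 164.]
```

Call:
drive_tool([
  [[0,0.8,-4],[0,0,0],0.5],
  [[0,0,-4],[0,0,0],0.5],
  [[0,0,-2],[0,0,0],0.5],
  [[0,0,-1.5],[0,0,0],0.5],
  [[0,0,0],[0,0,0],0.5],
  [[0,0,0],[0,0,0],0.5],
])

```text
clock: 37.22
eef_pos: [0.5588, -0.018, 0.0229]
tool_rot: [0.992, 0.126, 0.001, 0.0]
ft_force: [-3.3, -0.0, 6.2]
grip_width: 0.0518
grasp_force: 64.6
```

Call:
drive_tool([
  [[0,0,0],[0,0,0],0.85],
  [[0,0,0],[0,0,0],0.85],
  [[0,0,0],[0,0,0],0.85],
  [[0,0,15],[0,0,0],0.85],
  [[0,0,35],[0,0,0],0.85],
  [[0,0,35],[0,0,0],0.85],
  [[-2,-32,17],[0,0,6],0.85],
  [[-4,-34,0],[0,0,6.5],0.85],
])

```text
clock: 37.88
eef_pos: [0.557, -0.0838, 0.129]
tool_rot: [0.971, 0.238, 0.005, 0.002]
ft_force: [1.8, -1.0, -0.3]
grip_width: 0.0727
grasp_force: 0.0
```

Call:
drive_tool([
  [[-4,-34,0],[0,0,6.5],0.85],
  [[-4,-34,0],[0,0,6.5],0.85],
  [[-4,-34,0],[0,0,6.5],0.85],
  [[-4,-34,0],[0,0,6.5],0.85],
  [[-4,-34,0],[0,0,6.5],0.85],
  [[-4,-34,0],[0,0,6.5],0.85],
  [[-4,-32,0],[0,0,6.5],0.85],
  [[0,0,0],[0,0,6.5],0.85],
])

```text
clock: 38.55
eef_pos: [0.5235, -0.3265, 0.1231]
tool_rot: [0.772, 0.635, -0.001, 0.001]
ft_force: [0.4, 0.3, 0.4]
grip_width: 0.0725
grasp_force: 0.0
```

Call:
drive_tool([
  [[0,0,0],[0,0,0],0.85],
  [[0,0,0],[0,0,0],0.85],
  [[0,0,0],[0,0,0],0.85],
])

```text
clock: 38.8
eef_pos: [0.5247, -0.3194, 0.1233]
tool_rot: [0.772, 0.635, 0.0, -0.0]
ft_force: [0.1, -0.4, 0.2]
grip_width: 0.0726
grasp_force: 0.0
```

Run:
```python
from h import *
st(); b=camera("scene"); st()
for q in ("tin","bottle","reel","head"): print(q,[(round(x["conf"],2),x["bbox"]) for x in silhouettes(q,b)][:1])
```

```text
t 38.8 tcp [ 524.7 -319.4  123.3] psi -11.12 zax [-3.e-04  5.e-04 -1.e+00] w 72.6 F [ 0.1 -0.4  0.2] j1,j6 [-31.  70.]
t 38.85 tcp [ 524.8 -319.1  123.5] psi -11.06 zax [-2.e-04  3.e-04 -1.e+00] w 72.7 F [-0.1 -0.3  0.7] j1,j6 [-31.  70.]
tin [(0.7, [242.2, 159.5, 260.9, 195.4])]
bottle [(0.95, [156.1, 124.9, 180.1, 168.6])]
reel [(0.96, [253.8, 172.8, 273.9, 214.9])]
head [(0.59, [368.2, 180.7, 391.3, 208.6])]
```

Call:
drive_tool([
  [[-1.8,-1,-20],[0,0,0],0.85],
  [[0,0,-30],[0,0,0],0.85],
  [[0,0,-24],[0,0,0],0.85],
  [[0,0,-16],[0,0,0],0.85],
  [[0,0,-9],[0,0,0],0.85],
  [[0,0,0],[0,0,0],0.85],
  [[0,0,0],[0,0,0],0.85],
  [[0,0,0],[0,0,0],0.85],
])

```text
clock: 39.72
eef_pos: [0.524, -0.3217, 0.026]
tool_rot: [0.772, 0.636, 0.0, 0.001]
ft_force: [-0.5, -0.5, 1.0]
grip_width: 0.0723
grasp_force: 0.0
```

Call:
drive_tool([
  [[0,0,0],[0,0,0],0.4],
  [[0,0,0],[0,0,0],0.4],
  [[0,0,0],[0,0,0],0.4],
  [[0,0,0],[0,0,0],0.4],
  [[0,0,0],[0,0,0],0.4],
  [[0,0,0],[0,0,0],0.4],
])

```text
clock: 40.22
eef_pos: [0.5235, -0.3218, 0.0262]
tool_rot: [0.772, 0.636, 0.0, 0.001]
ft_force: [-1.3, 0.3, 5.4]
grip_width: 0.0451
grasp_force: 61.4
```

Call:
drive_tool([
  [[0,0,8],[0,0,0],0.4],
  [[0,0,20],[0,0,0],0.4],
  [[0,0,30],[0,0,0],0.4],
  [[10,20,20],[0,0,0],0.4],
  [[11,30,0],[0,0,0],0.4],
  [[11,30,0],[0,0,0],0.4],
  [[11,30,0],[0,0,0],0.4],
  [[10,30,0],[0,0,0],0.4],
])

```text
clock: 40.88
eef_pos: [0.5758, -0.1799, 0.1025]
tool_rot: [0.772, 0.636, -0.0, -0.0]
ft_force: [0.4, -0.0, -2.2]
grip_width: 0.0452
grasp_force: 61.4
```

Call:
drive_tool([
  [[10,30,0],[0,0,0],0.4],
  [[10,30,0],[0,0,0],0.4],
  [[10,24,0],[0,0,0],0.4],
  [[0,10,0],[0,0,0],0.4],
  [[0,0,0],[0,0,0],0.4],
  [[0,0,0],[0,0,0],0.4],
  [[0,0,0],[0,0,0],0.4],
])

```text
clock: 41.47
eef_pos: [0.6052, -0.0882, 0.1023]
tool_rot: [0.772, 0.635, -0.001, -0.0]
ft_force: [-0.2, -0.8, -2.4]
grip_width: 0.0452
grasp_force: 61.3
```

Call:
drive_tool([
  [[0,0,-15],[0,0,0],0.4],
  [[0,0,-25],[0,0,0],0.4],
  [[0,0,-17],[0,0,0],0.4],
  [[0,0,-8],[0,0,0],0.4],
  [[0,0,0],[0,0,0],0.4],
  [[0,0,0],[0,0,0],0.4],
  [[0,0,0],[0,0,0],0.4],
  [[0,0,0],[0,0,0],0.4],
])

```text
clock: 42.13
eef_pos: [0.6071, -0.0877, 0.0392]
tool_rot: [0.772, 0.636, 0.001, 0.001]
ft_force: [-0.0, 0.2, -2.6]
grip_width: 0.0455
grasp_force: 61.4
```

Call:
drive_tool([
  [[-0.8,0,-4],[0,0,0],0.4],
  [[0,0,-4],[0,0,0],0.4],
  [[0,0,-2],[0,0,0],0.4],
  [[0,0,-2],[0,0,0],0.4],
  [[0,0,0],[0,0,0],0.4],
  [[0,0,0],[0,0,0],0.4],
])

```text
clock: 42.63
eef_pos: [0.6049, -0.087, 0.0272]
tool_rot: [0.772, 0.636, 0.0, 0.0]
ft_force: [-3.8, 0.6, 7.1]
grip_width: 0.0456
grasp_force: 62.3
```

Contact. Now release, retreat and check.

Call:
drive_tool([
  [[0,0,0],[0,0,0],0.85],
  [[0,0,0],[0,0,0],0.85],
  [[0,0,0],[0,0,0],0.85],
  [[0,0,15],[0,0,0],0.85],
  [[0,0,35],[0,0,0],0.85],
  [[0,0,35],[0,0,0],0.85],
  [[0,0,30],[0,0,0],0.85],
  [[-20,-30,0],[0,0,0],0.85],
])

```text
clock: 43.3
eef_pos: [0.5927, -0.1141, 0.148]
tool_rot: [0.77, 0.638, 0.006, 0.005]
ft_force: [1.3, -0.9, 0.6]
grip_width: 0.0728
grasp_force: 0.0
```

Call:
drive_tool([
  [[-25,-30,0],[0,0,0],0.85],
  [[-25,-30,0],[0,0,0],0.85],
  [[-25,-30,0],[0,0,0],0.85],
  [[-25,-30,0],[0,0,0],0.85],
  [[-25,-30,0],[0,0,0],0.85],
  [[-25,-30,0],[0,0,0],0.85],
  [[0,0,0],[0,0,0],0.85],
  [[0,0,0],[0,0,0],0.85],
])

```text
clock: 43.97
eef_pos: [0.4338, -0.2988, 0.1406]
tool_rot: [0.773, 0.634, 0.0, 0.0]
ft_force: [-0.5, -0.0, -0.3]
grip_width: 0.0729
grasp_force: 0.0
```

Run:
```python
from m import *
c=camera("top");d=camera("scene"); st()
for n,A,B in (("T",a,c),("S",b,d)):
  for q in ("tin","bottle","reel"):
    f=lambda R:np.argwhere(R).mean(0)[::-1].round(2)
    print(n,q,"before",f(A["sil"][q][0][1]),A["sil"][q][0][1].sum(),"now",[(f(x["region"]),x["region"].sum()) for x in silhouettes(q,B)][:1])
x0,y0,x1,y1=210,155,330,245
# image registration of supplies' patches before/after (top)
for n,A,B,bx in (("T tin",a,c,(253,194,281,212)),("T bottle",a,c,(283,176,311,208)),("T reel",a,c,(230,164,257,202)),("S bottle",b,d,(208,157,234,192)),("S reel",b,d,(250,168,274,214)),("S tin",b,d,(238,154,262,172))):
    l,t,r,bb=bx; g=lambda I:cv2.cvtColor(I["image"],cv2.COLOR_RGB2GRAY).astype(np.float32)
    T=cv2.resize(g(A)[t:bb,l:r],None,fx=8,fy=8,interpolation=2); I=cv2.resize(g(B)[t-6:bb+6,l-6:r+6],None,fx=8,fy=8,interpolation=2)
    R=cv2.matchTemplate(I,T,cv2.TM_CCOEFF_NORMED); _,mx,_,p=cv2.minMaxLoc(R); print(n,"shift px",(np.array(p)/8-6),round(mx,3))
im=np.hstack([cv2.resize(c["image"][155:250,200:340],None,fx=2.85,fy=2.85),cv2.resize(d["image"][150:245,185:325],None,fx=2.85,fy=2.85)])
cv2.imwrite("pics/fin.png",im[:,:,::-1])
```

```text
t 44.07 tcp [ 435.4 -297.   140.5] psi -11.05 zax [ 5.e-04  3.e-04 -1.e+00] w 72.5 F [-0.2 -0.7 -0.1] j1,j6 [-34.  67.]
T tin before [266.13 209.36] 641 now [(array([265.1 , 210.09]), np.int64(612))]
T bottle before [296.59 191.08] 614 now [(array([296.18, 192.18]), np.int64(599))]
T reel before [243.87 182.73] 742 now [(array([242.38, 183.93]), np.int64(735))]
S tin before [249.08 170.75] 436 now [(array([249.68, 172.11]), np.int64(471))]
S bottle before [222.14 179.46] 707 now [(array([222.76, 179.82]), np.int64(691))]
S reel before [260.95 191.07] 690 now [(array([261.85, 190.89]), np.int64(728))]
T tin shift px [-1.125  0.5  ] 0.932
T bottle shift px [-0.375  0.875] 0.983
T reel shift px [-1.     0.125] 0.982
S bottle shift px [ 0.5  -0.25] 0.786
S reel shift px [0.875 0.   ] 0.981
S tin shift px [1. 0.] 0.869
```

View pics/fin.png

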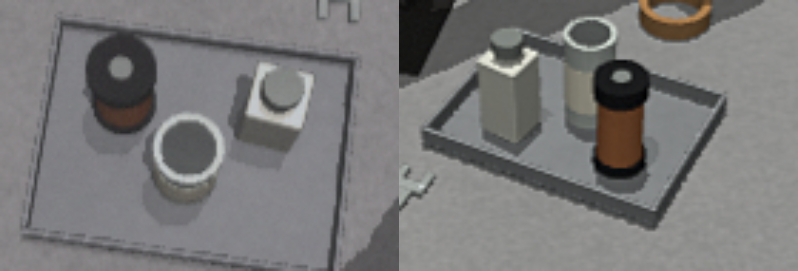

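All three stand upright in the tray, within about 2 mm of where they started. Handing in.

```bash
python3 -c "
from workcell import job_done
print(job_done())"
```

```text
the job is handed in; nothing more can be done
None
```

The job is done and handed in at about 44 s: the head stands upright in the nest, lined up with it, and the tin, bottle and reel are back in the tray, each about 2 mm or less from where it started by the camera comparison.

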